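# Vent and load safety-capped bottles for the autoclave

## Robot

A 7-joint arm with a two-finger parallel gripper is mounted at the origin on a cart in front of the work surface, level with it; the furniture and walls round the work are solid. World frame = base frame: x ahead of the robot, y to its left, z up, the work surface at z = 0. Lengths are in m, angles in rad, forces in N, time in s.
With the tool pointing down it reaches from about 0.35 to 0.9 m from the base axis. Payload 8.1 kg.
Tool frame: the origin (TCP) lies between the finger pads; the fingertips stand 19 mm ahead of it and the grasp point (between the pads) is the TCP; z points along the fingers, y is the line along which they close (so a half turn about z gives the same grasp; the last joint's range is limited). The gripper opens to 85 mm and grips with 20 to 120 N. Pads are 22 mm wide; open, the fingers measure 114 mm over their backs; the gripper's body (76 mm by 85 mm) begins 54 mm behind the grasp point. The pads swing forward as they close: fully open they stand 13 mm farther back than shut.
Start: joints at [-1.273, 0.434, 0.025, 1.573, -0.012, 1.134, -0.075], TCP at [0.244, 0.575, 0.25] pointing down, gripper open.
Joint ranges: [-2.62, 2.62], [-0.44, 2.09], [-1.27, 1.32], [0.08, 2.57], [-1.32, 4.46], [0.12, 2], [-2.74, 2.74]. Speed limits (rad/s): [2.22, 2.22, 3.01, 3.01, 3.14, 3.14, 3.14].

## Interface

Orientations are given as a 3x3 rotation matrix whose columns are the frame's x, y, z axes.
In Python, from bench import env, imaging gives the robot as it stands.
- The arm moves only by the shell command python3 -m inch 'ROWS' [FORCE]. ROWS is text: rows parted by semicolons, each of 7 numbers parted by spaces: the turn, a rotation vector about the tool's x, y, z in degrees, then the shift along the tool's x, y, z in mm, then the finger opening in mm, from 0 to 85.4. A call has 1 to 10 rows; each row is the pose to reach, as a shift and turn from the pose commanded when the call began, along the tool's axes at that moment; what a row does not reach only later rows make up. A row lasts 1/10 s, in which the tool goes at most 50 mm and 8.59 degrees, less where a joint would pass 70% of its speed; a pose out of reach is approached as far as the arm can. A call with a gripper value outside its range is refused whole. The fingers move at their own pace and stop on an object; FORCE is the grip in N (left out, the last holds). Time passes only in rows, so rows that repeat a pose let the fingers close. It gives the time, the measured TCP pose, the force, the opening and the grip force at its end, in the units of the state.
- env.observe(): the state, without advancing time (a new reading comes with each control period).
- imaging.capture(name): name is "scene" or "top"; returns (picture, depth): 384x512x3 uint8, red, green, blue; 384x512 float32, m along the optical axis (not along the pixel's ray), 0 where there is no reading.
- imaging.get_calibration(name): a dict with "mtx" (3x3 intrinsics, pixels), "origin" and "attitude" of the camera in the world. Camera axes: x right, y down, z forward; pixel columns grow to the right and rows downward; lengths in m; the calibration is good to about 2 mm. A picture is of the moment at which its call begins. get_calibration takes no time and is no camera call.
- env.job_done(): hands the job in; it is judged then, once.
Trained networks look in the newest picture that a camera, given by its name, has taken for a name from the list of things; names that differ only in an ending like _2 or _b are one class to them, and where a whole thing is asked for, a point or a joint stands for the part that bears it (a point fixed in the world has none). Each returns a list of dicts, best first, with "confidence" (0 to 1); they miss things now and then, are a little off and sometimes report something else, mostly with a low value. They report only what shows in the picture. A call takes as long as a camera call. They do not tell look-alikes from the thing itself.
- imaging.spot_in(thing, camera): "extent" ([left, top, right, bottom] as shares, 0 to 1, of the picture: columns of its width, rows of its height, round what is visible of it).
- imaging.tip_of(thing, camera): "position" ([column, row] as shares, 0 to 1, of the picture: columns of its width, rows of its height: a listed point, or the origin of a listed thing).
The state is a dict: "time": time; "qpos": joint angles; "dq": joint speeds; "tau": joint torques, N m; "position": TCP position; "orientation": TCP orientation; "contact_force": force on the tool from outside, world axes, zero at the start; "wrist_torque": the same for the moment, N m; "finger_gap": finger opening in m; "grip_force": force on a finger pad.
Only numpy, scipy, OpenCV 4.12 (cv2) and the standard library are available. Lean on these libraries where they do the work, as an engineer would, in place of code of your own. Each camera call takes 0.05 s, during which the arm holds its last target. There are 200 camera calls.

## Task

Get the amber bottles with the broad white push-and-turn caps ready for the autoclave: set the metal trivet in the steel tray, feet down on the tray's floor, loosen every one of these caps by a quarter to half a turn so that the bottle can vent (press down while turning anticlockwise, or it only ratchets), and stand all of these bottles upright on the trivet, centred across its two rails. Leave the other bottles and the rest of the bench where they are.

Things in the scene. Friction and masses are not known exactly. Their poses are not given: they have to be found in the camera images.
- tray: open steel steriliser tray, 320 x 146 mm outside and 28 mm high, sheet 3 mm thick, so 314 x 140 mm inside; it does not move. Origin: centre of its underside (inner floor 3 mm above it); x along its length, y across, z up.
- trivet: loose steel trivet, 270 x 98 x 50 mm, 0.45 kg: two rails along its length, each 10 mm wide and 12 mm deep, 36 mm apart between centres (46 mm over both), tops 50 mm above the soles, on straps and legs 116 mm either way from the middle; the middle is clear below the rails, to be gripped across both. Origin: centre of its underside; x along the rails, y across, z up.
- bottle_a: round amber bottle with a broad white ribbed child-resistant cap, 114 mm high, 0.27 kg: body 52 mm across up to 66 mm, shoulder to 81 mm, cap shell 39 mm across from 88.5 to 114 mm; it may be carried by the cap. Pressing the cap also keeps the bottle from turning on the bench. Origin: centre of its base; z up its axis. It may be absent.
- cap_a (a joint): how far the cap shell of bottle_a is pressed down: 0 when up, 0.0035 m when fully down; a spring returns it (4 N to start, 10 N fully down, some newtons more while turning). Up, the shell spins freely either way; pressed 2 to 3.5 mm, its teeth catch the inner closure within 0.8 rad and turn it. Lifting 4 mm lets the shell turn back for another stroke.
- thread_a (a joint): turn of the inner closure of bottle_a on its thread, rad: 0 tight, growing as it is unscrewed (anticlockwise from above), end stop at 3.2. It needs about 0.045 N m, stays where it is left, and the cap never comes off. It shows as a white collar with a small tab below the shell.
- bottle_b: another bottle exactly like bottle_a, origin likewise; it may be absent.
- cap_b (a joint): the same for bottle_b.
- thread_b (a joint): the same for bottle_b.
- bottle_c: another bottle exactly like bottle_a, origin likewise; it may be absent.
- cap_c (a joint): the same for bottle_c.
- thread_c (a joint): the same for bottle_c.
- bottle_d: another bottle exactly like bottle_a, origin likewise; it may be absent.
- cap_d (a joint): the same for bottle_d.
- thread_d (a joint): the same for bottle_d.
- wash_bottle: white squeeze bottle with a red cap, 72 mm across, 165 mm high; bystander, origin at its base.
- amber_large: amber bottle with a narrow black screw cap, 58 mm across, 125 mm high; bystander, origin at its base.
- amber_small: amber bottle with a narrow black screw cap, 44 mm across, 95 mm high; bystander, origin at its base.
- beaker: empty clear beaker, 71 mm across, 88 mm high; bystander, origin at its base.
- timer: flat white bench timer, 62 x 62 x 20 mm; bystander, origin at its underside.
- tissue_box_1: fixed tissue box, 117 x 231 mm, 60 mm high, with a soft tissue sticking up that things pass through; origin at the centre of its underside, y along its length.
Mind the look-alikes: they are no part of the job. What is shaped like the bottle_c but purple is not meant.

How it is judged:
On the way:
1. the trivet stands level in the tray, its feet on the tray's floor, and is let go (z of trivet in the frame of tray between 0.001 and 0.007 m and horizontal distance between trivet and tray below 0.03 m and angle between the x axis of trivet and the x axis of tray, either way round below 0.2 rad and angle between trivet's own z axis and vertical below 0.05 rad and contact force between the fingers and trivet below 0.5 N), for 0.2 s.
At the end, for the whole second after the job is handed in: The trivet stands level on the tray floor, within 30 mm of its middle and lengthwise; every bottle present stands upright and still on both rails, within 14 mm of the centre line and 125 mm of the middle, its thread turned more than 1.4 rad; nothing is held (z of trivet in the frame of tray between 0.001 and 0.007 m and horizontal distance between trivet and tray below 0.03 m and angle between the x axis of trivet and the x axis of tray, either way round below 0.2 rad and angle between trivet's own z axis and vertical below 0.05 rad and contact force between the fingers and anything else below 0.5 N and value of joint each of thread_a, thread_b, thread_c, thread_d above 1.4 rad and x of bottle_a in the frame of trivet between -0.125 and 0.125 m and y of bottle_a in the frame of trivet between -0.014 and 0.014 m and z of bottle_a in the frame of trivet between 0.046 and 0.054 m and angle between each of bottle_a, bottle_b, bottle_c, bottle_d's own z axis and vertical below 0.06 rad and linear speed of each of bottle_a, bottle_b, bottle_c, bottle_d below 0.02 m/s and x of bottle_b in the frame of trivet between -0.125 and 0.125 m and y of bottle_b in the frame of trivet between -0.014 and 0.014 m and z of bottle_b in the frame of trivet between 0.046 and 0.054 m and x of bottle_c in the frame of trivet between -0.125 and 0.125 m and y of bottle_c in the frame of trivet between -0.014 and 0.014 m and z of bottle_c in the frame of trivet between 0.046 and 0.054 m and x of bottle_d in the frame of trivet between -0.125 and 0.125 m and y of bottle_d in the frame of trivet between -0.014 and 0.014 m and z of bottle_d in the frame of trivet between 0.046 and 0.054 m); the robot touches nothing.
It fails at once if another bottle, the beaker or the timer is pushed more than 5 cm away (distance of any of wash_bottle, amber_large, amber_small, beaker, timer from where it was at the start of the episode above 0.05 m).
Of bottle_a, bottle_b, bottle_c, bottle_d only 3 to 4 are there at a start; the rules pass over those that are not, and their reading is None.
Once in a run the grip may slacken for a moment while it holds something.
It also fails if it takes over 210 s, if anything falls off the work surface, if the arm or the gripper's body presses on something with over 40 N, if the wrist force passes 120 N, or if a joint passes its speed limit or range.

## Working session

There is one attempt and no reset: what is moved stays moved. The work goes in short steps, Python scripts to look and compute and a shell command to move; the robot and the scene stay as the last step left them, time stands still between calls to the robot, and variables do not carry over. Pictures are saved under pics/ and viewed, at most 14 in all, crops included, and the job is handed in when it is done.

```bash
ls; mkdir -p pics; python3 - <<'E'
from bench import env, imaging
import cv2,numpy as np
s=env.observe();print({k:np.round(v,3).tolist() for k,v in s.items()})
for n in("scene","top"):
    p,d=imaging.capture(n);cv2.imwrite(f"pics/{n}0.png",p[:,:,::-1]);np.save(f"pics/{n}0d.npy",d)
    c=imaging.get_calibration(n);print(n,c)
E
```

```text
pics
{'time': 0.0, 'qpos': [-1.273, 0.435, 0.025, 1.574, -0.012, 1.134, -0.075], 'dq': [-0.001, -0.001, 0.0, 0.001, 0.001, 0.0, -0.002], 'tau': [-0.001, -67.046, 1.025, -31.621, 0.015, 0.012, -0.0], 'position': [0.244, 0.575, 0.25], 'orientation': [[-0.921, 0.39, -0.0], [0.39, 0.921, -0.001], [-0.0, -0.002, -1.0]], 'contact_force': [-0.446, -0.955, -0.234], 'wrist_torque': [0.047, -0.001, -0.064], 'grip_force': 0.0, 'finger_gap': 0.085}
scene {'mtx': array([[458.66726274,   0.        , 251.65123179],
       [  0.        , 458.66726274, 187.3406529 ],
       [  0.        ,   0.        ,   1.        ]]), 'origin': array([-0.17560144,  0.66968671,  1.18916314]), 'attitude': array([[-0.64545645, -0.58664736,  0.4891123 ],
       [-0.76367493,  0.48422281, -0.42699985],
       [ 0.013659  , -0.64913261, -0.76055262]])}
top {'mtx': array([[373.5614734 ,   0.        , 252.21279642],
       [  0.        , 373.5614734 , 192.43613242],
       [  0.        ,   0.        ,   1.        ]]), 'origin': array([0.38733698, 0.00873388, 1.14306463]), 'attitude': array([[ 0.00973819, -0.98593078,  0.1668702 ],
       [-0.99994517, -0.00895892,  0.00542208],
       [-0.00385082, -0.16691385, -0.98596396]])}
```

View pics/top0.png

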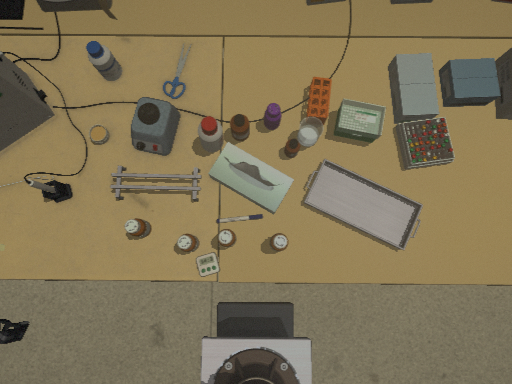

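View pics/scene0.png

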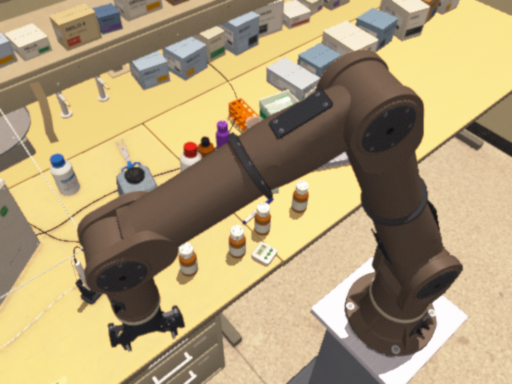

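The top view shows four white-capped amber bottles at (135,228), (187,243), (227,238) and (280,242). The trivet is at (157,184) and the tray at (362,203). The look-alikes are the purple bottle (273,116) and the black-capped ambers (240,125) and (291,148). I'll confirm with a crop and measure from depth.

```bash
cat > h.py <<'E'
from bench import env, imaging
import cv2,numpy as np
from scipy.spatial.transform import Rotation as R
def cloud(d,c):
    v,u=np.mgrid[:d.shape[0],:d.shape[1]]
    K=c["mtx"];p=np.stack([(u-K[0,2])/K[0,0]*d,(v-K[1,2])/K[1,1]*d,d],-1)
    return p@c["attitude"].T+c["origin"]
def circ(P):
    A=np.c_[2*P,np.ones(len(P))];s=np.linalg.lstsq(A,(P**2).sum(1),rcond=None)[0]
    return s[:2],np.sqrt(s[2]+s[:2]@s[:2])
def rel(pos,yaw=None):
    """shift mm in tool axes and turn (deg rotvec) to TCP pos with tool down, y axis (closing) at yaw deg from world x"""
    s=env.observe();Rm=s["orientation"];t=Rm.T@(np.array(pos)-s["position"])*1000
    out=[]
    if yaw is not None:
        for k in(0,180):
            a=np.radians(yaw+k);y=np.array([np.cos(a),np.sin(a),0]);z=np.array([0,0,-1.]);x=np.cross(y,z)
            out.append(np.degrees(R.from_matrix(Rm.T@np.c_[x,y,z]).as_rotvec()).round(1))
    print("shift",t.round(1),"turn",*out,"q",s["qpos"].round(2))
E
python3 - <<'E'
from h import *
p=cv2.imread("pics/top0.png");cv2.imwrite("pics/crop0.png",cv2.resize(p[155:285,95:310],None,fx=3.6,fy=3.6,interpolation=cv2.INTER_CUBIC))
W=cloud(np.load("pics/top0d.npy"),imaging.get_calibration("top"))
for u,v in[(135,228),(187,243),(227,238),(280,242)]:
    Q=W[v-14:v+15,u-14:u+15].reshape(-1,3);T=Q[(Q[:,2]>.106)&(Q[:,2]<.125)]
    c,r=cv2.minEnclosingCircle(T[:,:2].astype(np.float32));print((u,v),len(T),T.mean(0).round(3),np.round(c,4),round(r,4),T[:,2].max().round(4))
def rect(v0,v1,u0,u1,z0,z1):
    Q=W[v0:v1,u0:u1].reshape(-1,3);Q=Q[(Q[:,2]>z0)&(Q[:,2]<z1)];(c,s,a)=cv2.minAreaRect(Q[:,:2].astype(np.float32)*1000);print(len(Q),np.round(c,1),np.round(s,1),round(a,2),"medz",np.median(Q[:,2]).round(4))
rect(160,205,105,207,.035,.06)
rect(155,252,295,430,.02,.034)
rect(155,252,295,430,.018,.05)
for n,(u,v) in dict(timer=(207,264),pen=(240,218),tissue=(240,190),amsm=(291,148),beak=(310,132),wash=(209,125),purp=(273,110),amL=(240,121),dev=(150,115)).items(): print(n,W[v,u].round(3))
E
```

```text
(135, 228) 160 [0.466 0.346 0.113] [0.4659 0.3475] 0.0197 0.1189
(187, 243) 160 [0.423 0.199 0.113] [0.4233 0.2003] 0.0199 0.1179
(227, 238) 156 [0.438 0.087 0.113] [0.4386 0.088 ] 0.0196 0.1183
(280, 242) 156 [ 0.427 -0.063  0.113] [ 0.4276 -0.063 ] 0.0197 0.1182
857 [604.3 303.9] [269.9  95.8] 89.66 medz 0.0484
909 [ 553.7 -324.2] [288.  412.7] 0.69 medz 0.0285
1102 [ 553.7 -325.3] [288.  414.8] 0.69 medz 0.0288
timer [0.362 0.146 0.02 ]
pen [0.499 0.051 0.015]
tissue [0.578 0.051 0.059]
amsm [ 0.705 -0.1    0.066]
beak [ 0.768 -0.163  0.028]
wash [0.738 0.134 0.167]
purp [ 0.806 -0.044  0.11 ]
amL [0.766 0.051 0.127]
dev [0.787 0.313 0.112]
```

View pics/crop0.png

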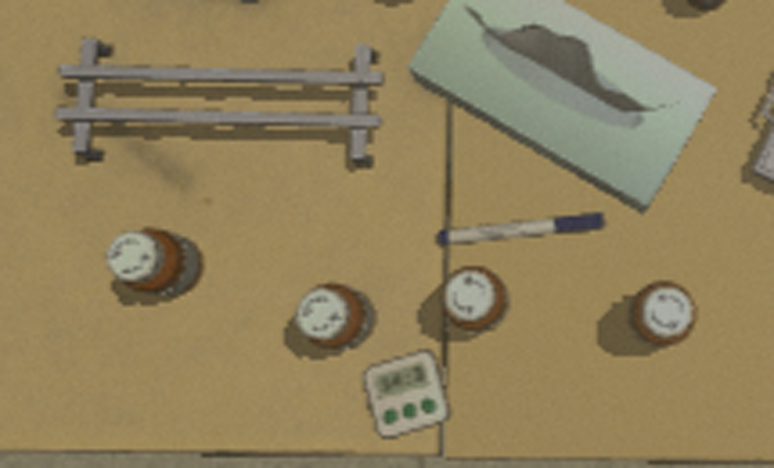

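Four matching amber white-cap bottles are confirmed: crop (133,255), (325,315), (470,298) and (665,312). All have cap tops at z≈0.113 and radius 0.0197, as specified. The purple one is excluded. Next is the tray pose.

```bash
python3 - <<'E'
from h import *
W=cloud(np.load("pics/top0d.npy"),imaging.get_calibration("top"))
m=((W[...,2]>.018)&(W[...,2]<.036)).astype(np.uint8);m[:155]=0;m[255:]=0;m[:,:297]=0;m[:,425:]=0
n,l,st,_=cv2.connectedComponentsWithStats(m,connectivity=8)
k=1+np.argmax(st[1:,4]);Q=W[l==k];print(st[k])
(c,s,a)=cv2.minAreaRect(Q[:,:2].astype(np.float32)*1000);print(np.round(c,1),np.round(s,1),round(a,2))
print(cv2.boxPoints((c,s,a)).round(0).tolist())
d=W[...,2];h=np.percentile(Q[:,2],[5,50,95]);print(h.round(4))
rel([.604,.304,.2],0)
E
```

```text
[304 159 119  91 855]
[ 546.3 -320. ] [353.2 152.7] 64.32
[[401.0, -446.0], [539.0, -512.0], [692.0, -194.0], [554.0, -128.0]]
[0.0205 0.0286 0.0327]
shift [-437.5 -108.9   49.8] turn [-0.1  0.1 67. ] [-1.00e-01 -1.00e-01 -1.13e+02] q [-1.27  0.44  0.02  1.57 -0.01  1.13 -0.08]
```

```bash
I="python3 -m inch"; python3 -m inch '0 0 67 -437 -109 0 85;0 0 67 -437 -109 0 85;0 0 67 -437 -109 0 85;0 0 67 -437 -109 0 85;0 0 67 -437 -109 0 85;0 0 67 -437 -109 0 85;0 0 67 -437 -109 0 75;0 0 67 -437 -109 0 75;0 0 67 -437 -109 50 75;0 0 67 -437 -109 50 75' 60; python3 -m inch '0 0 0 0 0 0 75;0 0 0 0 0 0 75;0 0 0 0 0 0 75'
python3 - <<'E'
from h import *
rel([.604,.304,.046],0)
p,d=imaging.capture("top");cv2.imwrite("pics/t1.png",cv2.resize(p[140:300,90:450],None,fx=2.2,fy=2.2))
E
```

```text
time: 1.1
position: [0.6056, 0.2999, 0.1975]
orientation: [[0.004, 1.0, -0.001], [1.0, -0.004, -0.004], [-0.004, -0.001, -1.0]]
contact_force: [-0.2, -0.3, -0.2]
finger_gap: 0.0749
grip_force: 0.0
time: 1.4
position: [0.6027, 0.3069, 0.2013]
orientation: [[-0.003, 1.0, 0.0], [1.0, 0.003, 0.002], [0.002, 0.0, -1.0]]
contact_force: [-0.3, 0.0, -0.2]
finger_gap: 0.0747
grip_force: 0.0
shift [ -3.2   1.2 155.3] turn [ 0.  -0.1  0.2] [   0.2    0.  -179.8] q [-0.78  0.57  0.37  1.52 -0.22  1.09 -0.36]
```

View pics/t1.png

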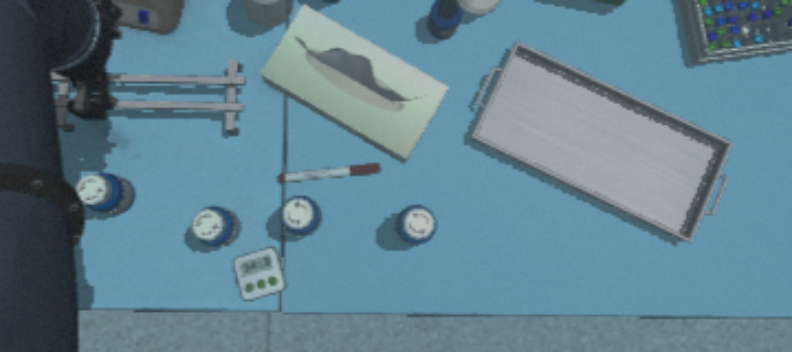

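The picture shows the gripper above the trivet at (95,100) in the crop. The tray has symmetric handles at (485,90) and (715,190), so the fitted centre holds. Now descend, grip and lift.

```bash
python3 -m inch '0 0 0 -3 1 50 75;0 0 0 -3 1 100 75;0 0 0 -3 1 130 75;0 0 0 -3 1 155 75;0 0 0 -3 1 155 75;0 0 0 -3 1 155 30;0 0 0 -3 1 155 30;0 0 0 -3 1 155 30;0 0 0 -3 1 155 30;0 0 0 -3 1 155 30' 80; python3 -m inch '0 0 0 0 0 0 30;0 0 0 0 0 -20 30;0 0 0 0 0 -60 30;0 0 0 0 0 -100 30;0 0 0 0 0 -140 30;0 0 0 0 0 -180 30;0 0 0 0 0 -180 30;0 0 0 0 0 -180 30' 80
python3 - <<'E'
from h import *
rel([.546,-.320,.226],-25.7)
E
```

```text
time: 2.45
position: [0.6059, 0.3027, 0.0482]
orientation: [[-0.001, 1.0, 0.003], [1.0, 0.001, 0.003], [0.003, 0.003, -1.0]]
contact_force: [-1.9, -0.3, 6.6]
finger_gap: 0.0445
grip_force: 82.7
time: 3.25
position: [0.6049, 0.3018, 0.227]
orientation: [[-0.001, 1.0, 0.002], [1.0, 0.001, 0.002], [0.002, 0.002, -1.0]]
contact_force: [-0.1, 0.1, -6.0]
finger_gap: 0.0443
grip_force: 83.2
shift [-6.217e+02 -5.930e+01 -2.000e-01] turn [ 0.1 -0.1 25.7] [ 2.000e-01  1.000e-01 -1.543e+02] q [-0.78  0.55  0.38  1.49 -0.21  1.14 -0.36]
```

```bash
python3 -m inch '0 0 0 -30 0 0 30;0 0 0 -70 0 0 30;0 0 0 -110 0 0 30;0 0 0 -150 0 0 30;0 0 0 -190 0 0 30;0 0 0 -230 0 0 30;0 0 0 -270 0 0 30;0 0 0 -310 0 0 30;0 0 0 -350 0 0 30;0 0 5 -390 -10 0 30' ; python3 -m inch '0 0 4 -40 -10 0 30;0 0 8 -80 -20 0 30;0 0 12 -120 -30 0 30;0 0 16 -160 -40 0 30;0 0 20.7 -200 -50 0 30;0 0 20.7 -220 -55 0 30;0 0 20.7 -220 -55 0 30;0 0 20.7 -220 -55 0 30'
python3 - <<'E'
from h import *
rel([.546,-.320,.226],-25.7)
p,d=imaging.capture("top");cv2.imwrite("pics/t2.png",p[:,:,::-1])
np.save("pics/t2d.npy",d)
E
```

```text
time: 4.25
position: [0.5943, -0.0896, 0.2237]
orientation: [[0.087, 0.996, -0.002], [0.996, -0.087, 0.0], [-0.0, -0.002, -1.0]]
contact_force: [0.6, -0.3, -5.4]
finger_gap: 0.0444
grip_force: 83.1
time: 5.05
position: [0.5201, -0.3024, 0.224]
orientation: [[0.434, 0.901, -0.002], [0.901, -0.434, 0.001], [0.0, -0.003, -1.0]]
contact_force: [0.1, 0.4, -4.6]
finger_gap: 0.0445
grip_force: 83.1
shift [-4.6 30.9 -2.1] turn [-0.1 -0.  -0. ] [ -0.    0.2 180. ] q [ 0.04  0.46  0.58  1.7  -0.28  1.07  0.26]
```

View pics/t2.png

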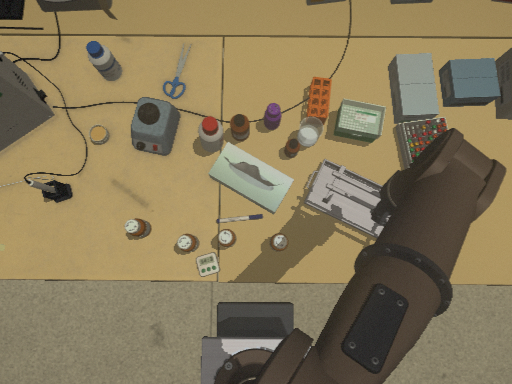

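```bash
python3 -m inch '0 0 0 -5 31 0 30;0 0 0 -5 31 0 30;0 0 0 -5 31 40 30;0 0 0 -5 31 80 30;0 0 0 -5 31 115 30;0 0 0 -5 31 140 30;0 0 0 -5 31 155 30;0 0 0 -5 31 165 30;0 0 0 -5 31 165 30;0 0 0 -5 31 165 30'; python3 -m inch '0 0 0 0 0 3 30;0 0 0 0 0 6 30;0 0 0 0 0 8 30;0 0 0 0 0 8 30'; python3 -c "
from h import *
rel([.546,-.320,.0515],-25.7)"
```

```text
time: 6.1
position: [0.5475, -0.321, 0.0613]
orientation: [[0.433, 0.901, 0.001], [0.901, -0.433, -0.001], [0.0, 0.001, -1.0]]
contact_force: [0.1, -0.6, -4.8]
finger_gap: 0.0441
grip_force: 87.0
time: 6.5
position: [0.5467, -0.3207, 0.0522]
orientation: [[0.433, 0.901, -0.0], [0.901, -0.433, 0.0], [0.0, -0.0, -1.0]]
contact_force: [-0.1, -0.9, -5.0]
finger_gap: 0.0444
grip_force: 87.0
shift [ 0.3 -0.9  0.7] turn [-0. -0.  0.] [   0.   -0. -180.] q [ 0.14  0.7   0.47  1.77 -0.43  0.78  0.38]
```

```bash
python3 -m inch '0 0 0 0 0 2 30;0 0 0 0 0 2 30;0 0 0 0 0 2 30'; python3 -m inch '0 0 0 0 0 2 30;0 0 0 0 0 2 30;0 0 0 0 0 2 70;0 0 0 0 0 2 70;0 0 0 0 0 2 70;0 0 0 0 0 2 70;0 0 0 0 0 -30 70;0 0 0 0 0 -80 70;0 0 0 0 0 -120 70;0 0 0 0 0 -120 70'
python3 -c "
from h import *
rel([.4276,-.063,.2])"
```

```text
time: 6.8
position: [0.547, -0.3209, 0.0512]
orientation: [[0.433, 0.901, 0.001], [0.901, -0.433, 0.0], [0.0, 0.001, -1.0]]
contact_force: [-2.8, 2.7, 5.4]
finger_gap: 0.0445
grip_force: 88.2
time: 7.8
position: [0.5493, -0.3231, 0.1762]
orientation: [[0.434, 0.901, 0.008], [0.901, -0.434, -0.004], [-0.0, 0.009, -1.0]]
contact_force: [0.9, -0.2, 0.1]
finger_gap: 0.0702
grip_force: 0.0
shift [ 181.6 -222.2  -26. ] turn q [ 0.08  0.56  0.56  1.67 -0.34  1.    0.3 ]
```

```bash
python3 -m inch '0 0 0 10 -10 -26 70;0 0 10 50 -60 -26 70;0 0 20 80 -100 -26 70;0 0 30 110 -140 -26 70;0 0 40 140 -180 -26 70;0 0 50 170 -210 -26 70;0 0 60 182 -222 -26 70;0 0 60 182 -222 -26 70;0 0 60 182 -222 -26 70'
python3 - <<'E'
from h import *
rel([.4276,-.063,.104])
p,d=imaging.capture("top");cv2.imwrite("pics/t3.png",cv2.resize(p[130:290,200:440,::-1],None,fx=3,fy=3))
W=cloud(d,imaging.get_calibration("top"))
m=(W[...,2]>.046)&(W[...,2]<.062)&(abs(W[...,0]-.546)<.2)&(abs(W[...,1]+.32)<.18)
Q=W[m];print(len(Q));c,s,a=cv2.minAreaRect(Q[:,:2].astype(np.float32)*1000);print(c,s,a)
E
```

```text
time: 8.7
position: [0.4249, -0.0587, 0.1959]
orientation: [[0.997, 0.073, -0.001], [0.073, -0.997, 0.001], [-0.001, -0.001, -1.0]]
contact_force: [0.3, 0.3, 0.8]
finger_gap: 0.0699
grip_force: 0.0
shift [ 2.4  4.6 91.9] turn q [-0.73  0.22  0.89  2.14 -0.23  0.87 -1.2 ]
846
(607.09521484375, -319.8407287597656) (359.4604797363281, 277.7397766113281) 89.95166778564453
```

View pics/t3.png

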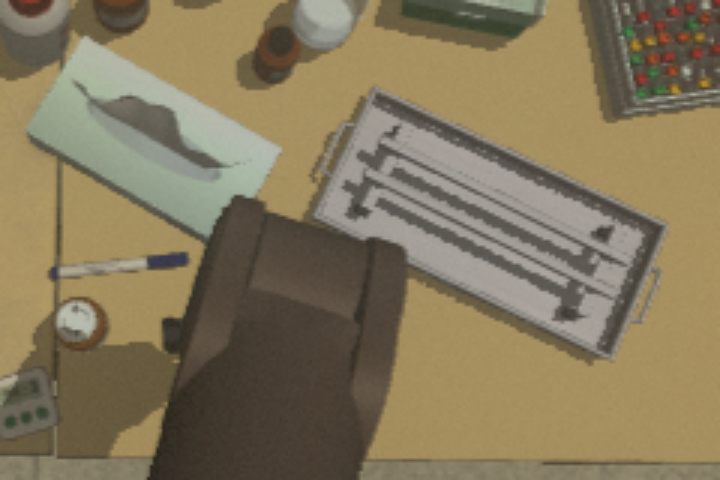

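The trivet stands in the tray, centred at about (490,215) in the crop. Next I'll descend on bottle D and grip its cap.

```bash
python3 -m inch '0 0 0 2 4 40 70;0 0 0 2 4 70 70;0 0 0 2 4 92 70;0 0 0 2 4 92 70;0 0 0 2 4 92 25;0 0 0 2 4 92 25;0 0 0 2 4 92 25;0 0 0 2 4 92 25;0 0 0 2 4 92 25;0 0 0 2 4 92 25' 60
python3 - <<'E'
from h import *
rel([.4276,-.063,.104])
W=cloud(imaging.capture("top")[1],imaging.get_calibration("top"))
a=np.radians(64.3);u=np.array([np.cos(a),np.sin(a)]);v=np.array([-u[1],u[0]])
L=(W[...,:2]-[.546,-.320])
x=L@u;y=L@v;m=(W[...,2]>.044)&(W[...,2]<.065)&(abs(x)<.15)&(abs(y)<.065)
Q=np.c_[x[m],y[m]].astype(np.float32)*1000;print(len(Q),cv2.minAreaRect(Q),np.percentile(Q,[1,99],axis=0),np.percentile(W[m][:,2],[5,50,95]))
E
```

```text
time: 9.75
position: [0.4285, -0.0643, 0.1048]
orientation: [[0.997, 0.076, 0.001], [0.076, -0.997, 0.0], [0.001, -0.0, -1.0]]
contact_force: [-0.2, -0.3, 6.8]
finger_gap: 0.0376
grip_force: 59.9
shift [-0.8 -1.3  0.8] turn q [-0.55  0.4   0.75  2.23 -0.45  0.66 -0.97]
707 ((1.07440185546875, -1.8576927185058594), (78.57286834716797, 270.25006103515625), 89.29338073730469) [[-130.50901062  -25.19526943]
 [ 133.27414825   22.99117359]] [0.04618836 0.05145085 0.05519416]
```

```bash
python3 -m inch '0 0 0 0 0 2 25;0 0 0 0 0 4 25;0 0 0 0 0 5 25;0 0 0 0 0 5 25' 60; python3 -m inch '0 0 -8 0 0 1 25;0 0 -16 0 0 1 25;0 0 -24 0 0 1 25' 60
```

```text
time: 10.2
position: [0.4301, -0.0644, 0.1013]
orientation: [[0.997, 0.075, 0.004], [0.075, -0.997, 0.002], [0.005, -0.001, -1.0]]
contact_force: [-5.2, 2.4, 38.2]
finger_gap: 0.0377
grip_force: 67.9
time: 10.5
position: [0.4297, -0.0639, 0.1009]
orientation: [[0.878, 0.479, 0.004], [0.479, -0.878, 0.003], [0.005, -0.001, -1.0]]
contact_force: [-9.7, 4.7, 52.9]
finger_gap: 0.0375
grip_force: 69.6
```

```bash
python3 -m inch '0 0 -8 0 0 -2 25;0 0 -16 0 0 -2 25;0 0 -24 0 0 -2 25;0 0 -32 0 0 -2 25;0 0 -40 0 0 -2 25;0 0 -48 0 0 -2 25' 60; python3 -m inch '0 0 -8 0 0 0 25;0 0 -16 0 0 0 25;0 0 -24 0 0 0 25;0 0 -32 0 0 0 25;0 0 -40 0 0 0 25;0 0 -40 0 0 0 25' 60; python3 -c "
from h import *
rel([.4276,-.063,.104]);print(env.observe()['wrist_torque'])"
```

```text
time: 11.1
position: [0.428, -0.0638, 0.1016]
orientation: [[0.231, 0.973, 0.001], [0.973, -0.231, 0.002], [0.002, 0.0, -1.0]]
contact_force: [-5.9, 1.2, 27.6]
finger_gap: 0.0378
grip_force: 67.0
time: 11.7
position: [0.4273, -0.0644, 0.1015]
orientation: [[-0.448, 0.894, -0.001], [0.894, 0.448, 0.001], [0.001, -0.0, -1.0]]
contact_force: [-7.3, 1.9, 30.6]
finger_gap: 0.0377
grip_force: 67.3
shift [ 1.1  0.9 -2.5] turn q [-0.13  0.34  0.19  2.21 -0.11  0.61  0.61]
[0.09970713 2.49874871 0.01169132]
```

```bash
python3 -m inch '0 0 -8 0 0 0 25;0 0 -16 0 0 0 25;0 0 -24 0 0 0 25;0 0 -32 0 0 0 25' 60;python3 -c "
from h import *
print(env.observe()['wrist_torque'])"; python3 -m inch '0 0 -8 0 0 0 25;0 0 -13 0 0 0 25;0 0 -13 0 0 0 25' 60; python3 -m inch '0 0 0 0 0 -6 25;0 0 0 0 0 -15 25;0 0 0 0 0 -15 25;0 0 0 0 0 -15 25' 80; python3 - <<'E'
from h import *
print(env.observe()['wrist_torque'])
rel([.5032,-.4115,.2],-26)
p,d=imaging.capture("scene");cv2.imwrite("pics/s4.png",cv2.resize(p[150:270,210:370,::-1],None,fx=4.5,fy=4.5,interpolation=cv2.INTER_CUBIC))
E
```

```text
time: 12.1
position: [0.4271, -0.0651, 0.1015]
orientation: [[-0.854, 0.521, -0.001], [0.521, 0.854, -0.001], [0.0, -0.001, -1.0]]
contact_force: [-8.4, -2.4, 30.6]
finger_gap: 0.0381
grip_force: 67.3
[-0.97215021  2.56117288 -0.04004007]
time: 12.4
position: [0.4272, -0.0654, 0.1016]
orientation: [[-0.948, 0.318, -0.001], [0.318, 0.948, -0.001], [0.0, -0.001, -1.0]]
contact_force: [-8.6, -2.8, 28.8]
finger_gap: 0.0377
grip_force: 67.1
time: 12.8
position: [0.428, -0.0643, 0.1153]
orientation: [[-0.947, 0.32, 0.0], [0.32, 0.947, 0.0], [-0.0, 0.0, -1.0]]
contact_force: [0.4, -0.2, -3.1]
finger_gap: 0.0373
grip_force: 80.9
[ 0.00066305  0.05574338 -0.03942137]
shift [-182.4 -304.9  -84.6] turn [ 0.   0.  97.3] [ -0.    0.  -82.7] q [ 0.04  0.31 -0.02  2.18  0.01  0.65  1.26]
```

View pics/s4.png

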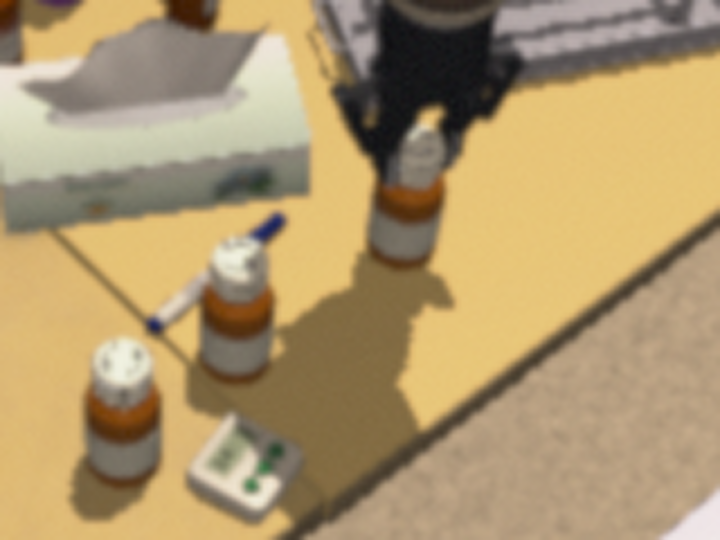

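```bash
python3 -m inch '0 0 0 0 0 -40 25;0 0 0 0 0 -85 25;0 0 8 -15 -30 -85 25;0 0 16 -30 -60 -85 25;0 0 24 -50 -90 -85 25;0 0 32 -70 -120 -85 25;0 0 40 -90 -150 -85 25;0 0 48 -110 -180 -85 25;0 0 56 -130 -210 -85 25;0 0 64 -150 -240 -85 25' 80; python3 -m inch '0 0 8 -55 -30 0 25;0 0 16 -70 -30 0 25;0 0 24 -72 -30 0 25;0 0 33 -72 -30 0 25;0 0 33 -72 -30 0 25;0 0 33 -72 -30 0 25' 80; python3 -c "
from h import *
rel([.5032,-.4115,.16],-26)"
```

```text
time: 13.85
position: [0.4932, -0.3409, 0.1995]
orientation: [[-0.122, 0.992, -0.001], [0.992, 0.122, 0.0], [0.001, -0.001, -1.0]]
contact_force: [0.4, 1.1, -3.8]
finger_gap: 0.0377
grip_force: 82.5
time: 14.45
position: [0.4726, -0.4144, 0.1996]
orientation: [[0.429, 0.903, -0.001], [0.903, -0.429, 0.001], [0.0, -0.001, -1.0]]
contact_force: [-0.6, -0.4, -2.9]
finger_gap: 0.0375
grip_force: 82.4
shift [15.8 26.4 39.6] turn [-0.1 -0.   0.6] [ 0.000e+00 -1.000e-01 -1.794e+02] q [ 0.31  0.51  0.48  1.65 -0.26  1.04  0.43]
```

```bash
python3 -m inch '0 0 0 16 26 0 25;0 0 0 16 26 15 25;0 0 0 16 26 30 25;0 0 0 16 26 36 25;0 0 0 16 26 38 25;0 0 0 16 26 38 25;0 0 0 16 26 38 25' 80;  python3 -m inch '0 0 0 0 0 2 25;0 0 0 0 0 2 25;0 0 0 0 0 2 25' 80;python3 -c "
from h import *
rel([.5032,-.4115,.16],-26)"
```

```text
time: 15.15
position: [0.5028, -0.4123, 0.1629]
orientation: [[0.433, 0.901, 0.001], [0.901, -0.433, -0.001], [-0.0, 0.001, -1.0]]
contact_force: [-0.0, -0.1, -2.5]
finger_gap: 0.0374
grip_force: 82.9
time: 15.45
position: [0.503, -0.4119, 0.1605]
orientation: [[0.433, 0.901, 0.0], [0.901, -0.433, -0.0], [0.0, 0.0, -1.0]]
contact_force: [0.9, 0.4, -2.6]
finger_gap: 0.0375
grip_force: 82.9
shift [0.5 0.  0.5] turn [ 0.  -0.   0.3] [   0.     0.  -179.7] q [ 0.31  0.58  0.46  1.64 -0.3   0.99  0.42]
```

```bash
python3 -m inch '0 0 0 0 0 1.5 25;0 0 0 0 0 1.5 25;0 0 0 0 0 1.5 25' 80;  python3 -m inch '0 0 0 0 0 1.5 25;0 0 0 0 0 1.5 25;0 0 0 0 0 1.5 25' 80;
```

```text
time: 15.75
position: [0.5029, -0.4119, 0.1587]
orientation: [[0.433, 0.901, -0.0], [0.901, -0.433, 0.0], [0.0, -0.0, -1.0]]
contact_force: [-1.2, 0.2, -2.9]
finger_gap: 0.0376
grip_force: 82.9
time: 16.05
position: [0.5029, -0.4118, 0.1572]
orientation: [[0.433, 0.901, -0.0], [0.901, -0.433, 0.0], [0.0, -0.0, -1.0]]
contact_force: [0.5, -0.6, -3.5]
finger_gap: 0.0378
grip_force: 82.9
```

```bash
python3 -m inch '0 0 0 0 0 1.5 25;0 0 0 0 0 1.5 25;0 0 0 0 0 1.5 25' 80;  python3 -m inch '0 0 0 0 0 1.5 25;0 0 0 0 0 1.5 25;0 0 0 0 0 1.5 25' 80;
```

```text
time: 16.35
position: [0.5031, -0.4122, 0.1563]
orientation: [[0.433, 0.901, 0.001], [0.901, -0.433, -0.0], [-0.0, 0.001, -1.0]]
contact_force: [-0.4, 0.6, 3.3]
finger_gap: 0.0372
grip_force: 83.5
time: 16.65
position: [0.5032, -0.4124, 0.1554]
orientation: [[0.433, 0.901, 0.001], [0.901, -0.433, -0.001], [-0.0, 0.001, -1.0]]
contact_force: [-1.5, 0.7, 9.5]
finger_gap: 0.0378
grip_force: 84.5
```

```bash
python3 -m inch '0 0 0 0 0 -1 25;0 0 0 0 0 -1 65;0 0 0 0 0 -1 65;0 0 0 0 0 -1 65;0 0 0 0 0 -1 65;0 0 0 0 0 -20 65;0 0 0 0 0 -60 65;0 0 0 0 0 -60 65' 60
python3 - <<'E'
from h import *
rel([.4386,.088,.21],-66)
p,d=imaging.capture("top");cv2.imwrite("pics/t5.png",cv2.resize(p[130:270,280:440,::-1],None,fx=4,fy=4))
E
```

```text
time: 17.45
position: [0.5046, -0.414, 0.2192]
orientation: [[0.433, 0.901, 0.006], [0.901, -0.433, -0.005], [-0.002, 0.007, -1.0]]
contact_force: [0.5, -0.9, 0.0]
finger_gap: 0.0648
grip_force: 0.0
shift [ 423.8 -277.1    6.5] turn [ 0.4 -0.1 40.3] [ 1.000e-01  6.000e-01 -1.397e+02] q [ 0.29  0.53  0.48  1.57 -0.27  1.1   0.39]
```

View pics/t5.png

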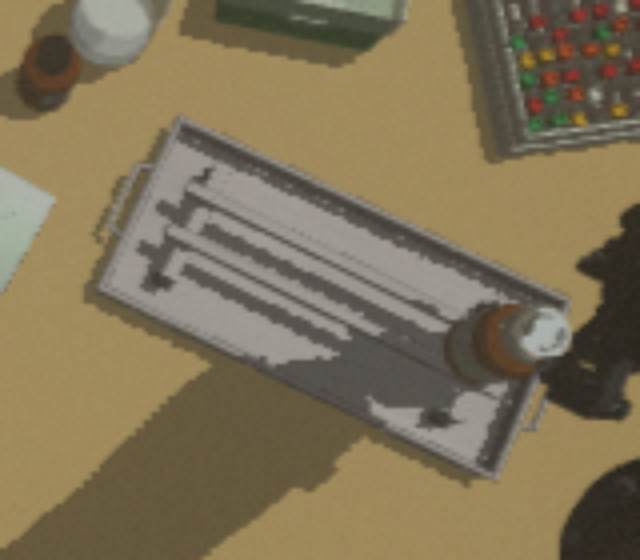

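Bottle D stands across the rails at (490,340) in the crop. Next is C.

```bash
python3 -m inch '0 0 4 40 -26 6 65;0 0 8 80 -52 6 65;0 0 12 120 -78 6 65;0 0 16 160 -104 6 65;0 0 20 200 -130 6 65;0 0 24 240 -156 6 65;0 0 28 280 -182 6 65;0 0 32 320 -208 6 65;0 0 36 360 -234 6 65;0 0 40 400 -260 6 65' ; python3 -m inch '0 0 0 5 -25 0 65;0 0 0 5 -28 0 65;0 0 0 5 -28 0 65;0 0 0 5 -28 0 65'; python3 - <<'E'
from h import *
rel([.4386,.088,.105],-66)
E
```

```text
time: 18.5
position: [0.4409, 0.0631, 0.2079]
orientation: [[0.912, 0.41, -0.0], [0.41, -0.912, 0.0], [-0.0, -0.0, -1.0]]
contact_force: [1.3, 0.1, -0.0]
finger_gap: 0.0649
grip_force: 0.0
time: 18.9
position: [0.4349, 0.0876, 0.2081]
orientation: [[0.912, 0.411, -0.0], [0.411, -0.912, -0.001], [-0.0, 0.0, -1.0]]
contact_force: [1.3, -1.4, 0.5]
finger_gap: 0.065
grip_force: 0.0
shift [  3.6   1.1 103.1] turn [0.  0.  0.3] [  -0.     0.  -179.7] q [-0.77  0.19  0.53  2.08 -0.12  0.9  -1.32]
```

```bash
python3 -m inch '0 0 0 4 1 40 65;0 0 0 4 1 80 65;0 0 0 4 1 103 65;0 0 0 4 1 103 65;0 0 0 4 1 103 25;0 0 0 4 1 103 25;0 0 0 4 1 103 25;0 0 0 4 1 103 25;0 0 0 4 1 103 25;0 0 0 4 1 103 25' 70;  python3 -c "
from h import *
print(env.observe()['wrist_torque'])"; python3 -m inch '0 0 0 0 0 2 25;0 0 0 0 0 4 25;0 0 0 0 0 4.5 25;0 0 0 0 0 4.5 25' 70; python3 -c "
from h import *
print(env.observe()['wrist_torque'])"
```

```text
time: 19.9
position: [0.4398, 0.0894, 0.1059]
orientation: [[0.911, 0.412, 0.002], [0.412, -0.911, 0.0], [0.002, 0.001, -1.0]]
contact_force: [1.6, -4.5, 5.8]
finger_gap: 0.0376
grip_force: 69.7
[-1.12397803 -0.44767525 -0.02623667]
time: 20.3
position: [0.4407, 0.0896, 0.103]
orientation: [[0.911, 0.411, 0.003], [0.411, -0.911, 0.002], [0.004, -0.0, -1.0]]
contact_force: [-5.6, -5.0, 39.7]
finger_gap: 0.0376
grip_force: 73.3
[-1.45171218  1.38305139 -0.03288198]
```

```bash
python3 -m inch '0 0 -8 0 0 0 25;0 0 -16 0 0 0 25;0 0 -24 0 0 0 25;0 0 -32 0 0 0 25;0 0 -40 0 0 0 25;0 0 -48 0 0 0 25;0 0 -56 0 0 0 25;0 0 -64 0 0 0 25' 70;  python3 -c "
from h import *
print(env.observe()['wrist_torque'])"; python3 -m inch '0 0 -8 0 0 -0.5 25;0 0 -16 0 0 -0.5 25;0 0 -24 0 0 -0.5 25;0 0 -32 0 0 -0.5 25;0 0 -40 0 0 -0.5 25;0 0 -48 0 0 -0.5 25;0 0 -56 0 0 -0.5 25' 70; python3 -c "
from h import *
s=env.observe();print(s['wrist_torque'],s['qpos'])"
```

```text
time: 21.1
position: [0.4392, 0.0903, 0.103]
orientation: [[0.023, 1.0, 0.001], [1.0, -0.023, 0.002], [0.002, 0.001, -1.0]]
contact_force: [-9.3, -2.9, 42.5]
finger_gap: 0.0375
grip_force: 73.2
[-0.53657988  2.6141154  -0.10127504]
time: 21.8
position: [0.4384, 0.0897, 0.1031]
orientation: [[-0.816, 0.578, -0.0], [0.578, 0.816, -0.0], [0.0, -0.0, -1.0]]
contact_force: [-10.6, -3.8, 34.5]
finger_gap: 0.0378
grip_force: 72.8
[-1.23809531  2.45390661 -0.06568146] [-0.23402009  0.35651518 -0.10893029  2.15208049  0.06417051  0.63623147
  0.56618824]
```

```bash
python3 -m inch '0 0 -8 0 0 0 25;0 0 -16 0 0 0 25;0 0 -24 0 0 0 25;0 0 -32 0 0 0 25;0 0 -36 0 0 0 25;0 0 -36 0 0 0 25' 70; python3 -m inch '0 0 0 0 0 -6 25;0 0 0 0 0 -50 25;0 0 0 0 0 -95 25;0 0 0 0 0 -95 25;0 0 0 0 0 -95 25' 85; python3 - <<'E'
from h import *
rel([.5329,-.3502,.2],-26)
E
```

```text
time: 22.4
position: [0.4388, 0.0893, 0.1032]
orientation: [[-1.0, -0.008, 0.0], [-0.008, 1.0, -0.001], [-0.0, -0.001, -1.0]]
contact_force: [-8.8, -5.5, 36.2]
finger_gap: 0.0375
grip_force: 73.0
time: 22.9
position: [0.439, 0.0899, 0.1967]
orientation: [[-1.0, -0.006, 0.001], [-0.006, 1.0, 0.0], [-0.001, 0.0, -1.0]]
contact_force: [-0.9, -1.0, -3.0]
finger_gap: 0.0367
grip_force: 87.1
shift [ -91.3 -440.6   -3.4] turn [1.000e-01 0.000e+00 1.163e+02] [ -0.    0.1 -63.7] q [-0.07  0.23 -0.3   2.04  0.09  0.88  1.16]
```

```bash
python3 -m inch '0 0 8 -6 -31 0 25;0 0 16 -12 -62 0 25;0 0 24 -18 -94 0 25;0 0 32 -25 -125 0 25;0 0 40 -31 -157 0 25;0 0 48 -38 -189 0 25;0 0 56 -45 -220 0 25;0 0 64 -52 -252 0 25;0 0 72 -58 -283 0 25;0 0 80 -65 -314 0 25' 85; python3 -m inch '0 0 8 -35 0 0 25;0 0 16 -70 0 0 25;0 0 24 -100 0 0 25;0 0 32 -110 0 0 25;0 0 36 -110 0 0 25;0 0 36 -110 0 0 25;0 0 36 -110 0 0 25' 85; python3 -c "
from h import *
rel([.5329,-.3502,.159],-26)"
```

```text
time: 23.9
position: [0.5045, -0.2247, 0.1938]
orientation: [[-0.174, 0.985, -0.004], [0.985, 0.174, 0.001], [0.002, -0.004, -1.0]]
contact_force: [0.3, -0.2, -1.6]
finger_gap: 0.0369
grip_force: 87.2
time: 24.6
position: [0.5249, -0.3312, 0.1945]
orientation: [[0.43, 0.903, -0.003], [0.903, -0.43, 0.001], [-0.0, -0.003, -1.0]]
contact_force: [-0.1, 0.4, -2.5]
finger_gap: 0.037
grip_force: 87.2
shift [-13.7  15.5  35.4] turn [-0.2  0.   0.5] [  -0.    -0.3 -179.5] q [ 0.27  0.48  0.3   1.67 -0.16  1.02  0.18]
```

```bash
python3 -m inch '0 0 0.5 -14 16 0 25;0 0 0.5 -14 16 15 25;0 0 0.5 -14 16 30 25;0 0 0.5 -14 16 35 25;0 0 0.5 -14 16 35 25;0 0 0.5 -14 16 35 25' 85;  python3 -m inch '0 0 0 0 0 1.5 25;0 0 0 0 0 1.5 25;0 0 0 0 0 1.5 25' 85;  python3 -m inch '0 0 0 0 0 1.5 25;0 0 0 0 0 1.5 25;0 0 0 0 0 1.5 25' 85;
```

```text
time: 25.2
position: [0.5341, -0.3517, 0.1617]
orientation: [[0.44, 0.898, 0.0], [0.898, -0.44, -0.0], [0.0, 0.0, -1.0]]
contact_force: [0.1, -0.2, -2.2]
finger_gap: 0.0373
grip_force: 87.5
time: 25.5
position: [0.5341, -0.3519, 0.1602]
orientation: [[0.441, 0.898, 0.001], [0.898, -0.441, -0.0], [0.0, 0.001, -1.0]]
contact_force: [1.1, 0.6, -1.9]
finger_gap: 0.0373
grip_force: 87.7
time: 25.8
position: [0.5341, -0.352, 0.1591]
orientation: [[0.441, 0.897, 0.001], [0.897, -0.441, -0.0], [0.0, 0.001, -1.0]]
contact_force: [-0.9, -0.1, 5.2]
finger_gap: 0.0369
grip_force: 88.3
```

```bash
python3 -m inch '0 0 0 0 0 0.5 65;0 0 0 0 0 0.5 65;0 0 0 0 0 0.5 65;0 0 0 0 0 0.5 65;0 0 0 0 0 -20 65;0 0 0 0 0 -60 65;0 0 0 0 0 -60 65' 60
python3 - <<'E'
from h import *
rel([.4235,.2003,.21],-52)
E
```

```text
time: 26.5
position: [0.5359, -0.3536, 0.2234]
orientation: [[0.441, 0.897, 0.007], [0.897, -0.441, -0.004], [-0.001, 0.008, -1.0]]
contact_force: [1.2, -0.9, 0.0]
finger_gap: 0.0652
grip_force: 0.0
shift [ 447.4 -345.4   10.4] turn [ 0.5 -0.1 25.8] [ 1.000e-01  6.000e-01 -1.542e+02] q [ 0.29  0.49  0.31  1.59 -0.16  1.08  0.19]
```

```bash
python3 -m inch '0 0 3 38 -29 8 65;0 0 6 76 -58 8 65;0 0 9 114 -87 8 65;0 0 12 152 -116 8 65;0 0 15 190 -145 8 65;0 0 18 228 -174 8 65;0 0 21 266 -203 8 65;0 0 24 304 -232 8 65;0 0 27 342 -261 8 65;0 0 30 380 -290 8 65' ; python3 -m inch '0 0 0 30 -47 0 65;0 0 0 30 -80 0 65;0 0 0 30 -80 0 65;0 0 0 30 -80 0 65;0 0 0 30 -80 0 65'; python3 - <<'E'
from h import *
rel([.4235,.2003,.105],-56)
p,d=imaging.capture("top");cv2.imwrite("pics/t6.png",cv2.resize(p[130:270,280:440,::-1],None,fx=4,fy=4))
E
```

```text
time: 27.5
position: [0.4406, 0.119, 0.2105]
orientation: [[0.832, 0.555, 0.001], [0.555, -0.832, 0.0], [0.001, 0.0, -1.0]]
contact_force: [1.0, -0.3, 0.4]
finger_gap: 0.0649
grip_force: 0.0
time: 28.0
position: [0.422, 0.1992, 0.2103]
orientation: [[0.831, 0.556, 0.0], [0.556, -0.831, -0.0], [-0.0, 0.0, -1.0]]
contact_force: [0.4, -0.8, -0.5]
finger_gap: 0.0653
grip_force: 0.0
shift [ 1.900e+00 -1.000e-01  1.053e+02] turn [ 0.   0.  -0.3] [  0.   -0.  179.7] q [-0.71  0.22  0.19  2.01 -0.05  0.92 -1.48]
```

View pics/t6.png

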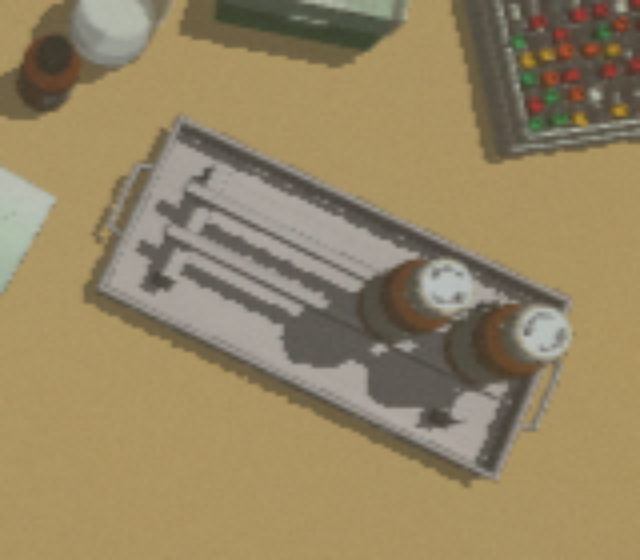

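Two bottles now stand on the rails, at (400,300) and (490,340) in the crop. Next is B.

```bash
python3 -m inch '0 0 0 2 0 40 65;0 0 0 2 0 80 65;0 0 0 2 0 105 65;0 0 0 2 0 105 65;0 0 0 2 0 105 25;0 0 0 2 0 105 25;0 0 0 2 0 105 25;0 0 0 2 0 105 25;0 0 0 2 0 105 25;0 0 0 2 0 105 25' 70;  python3 -m inch '0 0 0 0 0 2 25;0 0 0 0 0 4 25;0 0 0 0 0 4.5 25;0 0 0 0 0 4.5 25' 70; python3 -c "
from h import *
print(env.observe()['wrist_torque'])"
```

```text
time: 29.05
position: [0.4241, 0.2016, 0.106]
orientation: [[0.831, 0.557, 0.002], [0.557, -0.831, 0.001], [0.002, 0.0, -1.0]]
contact_force: [1.2, -1.8, 5.1]
finger_gap: 0.0374
grip_force: 69.7
time: 29.45
position: [0.4249, 0.2024, 0.1033]
orientation: [[0.83, 0.557, 0.004], [0.557, -0.83, 0.003], [0.004, -0.0, -1.0]]
contact_force: [-4.3, -4.1, 34.2]
finger_gap: 0.0375
grip_force: 73.0
[-1.02448042  0.91291145  0.20712805]
```

```bash
python3 -m inch '0 0 -8 0 0 0 25;0 0 -16 0 0 0 25;0 0 -24 0 0 0 25;0 0 -32 0 0 0 25;0 0 -40 0 0 0 25;0 0 -48 0 0 0 25;0 0 -56 0 0 0 25;0 0 -64 0 0 0 25' 70;  python3 -c "
from h import *
print(env.observe()['wrist_torque'])"; python3 -m inch '0 0 -8 0 0 -0.5 25;0 0 -16 0 0 -0.5 25;0 0 -24 0 0 -0.5 25;0 0 -32 0 0 -0.5 25;0 0 -40 0 0 -0.5 25;0 0 -48 0 0 -0.5 25;0 0 -56 0 0 -0.5 25' 70; python3 -c "
from h import *
s=env.observe();print(s['wrist_torque'],s['qpos'])"
```

```text
time: 30.25
position: [0.4241, 0.2026, 0.1032]
orientation: [[-0.142, 0.99, 0.003], [0.99, 0.142, 0.002], [0.002, 0.003, -1.0]]
contact_force: [-6.2, -2.9, 35.0]
finger_gap: 0.0375
grip_force: 73.2
[-0.67322903  1.74083277 -0.10157376]
time: 30.95
position: [0.4237, 0.2022, 0.1033]
orientation: [[-0.9, 0.436, 0.002], [0.436, 0.9, 0.001], [-0.002, 0.002, -1.0]]
contact_force: [-5.3, -3.3, 28.8]
finger_gap: 0.0376
grip_force: 72.5
[-0.86317604  1.4150935  -0.0630006 ] [-0.2537606   0.41074219 -0.38964662  2.08597148  0.24326829  0.68487187
  0.31658274]
```

```bash
python3 -m inch '0 0 -8 0 0 0 25;0 0 -16 0 0 0 25;0 0 -24 0 0 0 25;0 0 -32 0 0 0 25;0 0 -40 0 0 0 25;0 0 -40 0 0 0 25' 70; python3 -m inch '0 0 0 0 0 -6 25;0 0 0 0 0 -50 25;0 0 0 0 0 -95 25;0 0 0 0 0 -95 25;0 0 0 0 0 -95 25' 85; python3 - <<'E'
from h import *
rel([.5625,-.2890,.2],-26)
E
```

```text
time: 31.55
position: [0.4239, 0.2022, 0.1033]
orientation: [[-0.97, -0.244, 0.002], [-0.244, 0.97, 0.001], [-0.003, -0.0, -1.0]]
contact_force: [-5.9, -3.9, 30.8]
finger_gap: 0.0373
grip_force: 73.1
time: 32.05
position: [0.4233, 0.2014, 0.1966]
orientation: [[-0.971, -0.239, 0.001], [-0.239, 0.971, 0.0], [-0.001, -0.0, -1.0]]
contact_force: [0.6, -0.5, -2.6]
finger_gap: 0.0373
grip_force: 87.0
shift [ -18.1 -509.4   -3.3] turn [1.000e-01 0.000e+00 1.298e+02] [ -0.    0.1 -50.2] q [-0.04  0.31 -0.64  1.97  0.23  0.93  1.02]
```

```bash
python3 -m inch '0 0 8 -1 -32 0 25;0 0 16 -2 -64 0 25;0 0 24 -3 -96 0 25;0 0 32 -5 -128 0 25;0 0 40 -6 -160 0 25;0 0 48 -7 -192 0 25;0 0 56 -8 -224 0 25;0 0 64 -9 -256 0 25;0 0 72 -10 -288 0 25;0 0 80 -11 -320 0 25' 85;  python3 - <<'E'
from h import *
rel([.5625,-.2890,.2],-26)
E
```

```text
time: 33.05
position: [0.5091, -0.1079, 0.1941]
orientation: [[-0.399, 0.917, -0.004], [0.917, 0.399, 0.0], [0.002, -0.004, -1.0]]
contact_force: [1.1, 0.0, -2.7]
finger_gap: 0.0372
grip_force: 87.2
shift [-187.4  -23.3   -6.2] turn [-0.2  0.  49.5] [  -0.    -0.3 -130.5] q [ 0.27  0.34 -0.21  1.88  0.09  0.93  0.43]
```

```bash
python3 -m inch '0 0 8 -31 -4 0 25;0 0 16 -62 -8 0 25;0 0 24 -93 -12 0 25;0 0 32 -124 -16 0 25;0 0 40 -155 -20 0 25;0 0 49 -185 -23 0 25;0 0 49 -185 -23 0 25;0 0 49 -185 -23 0 25;0 0 49 -185 -23 0 25' 85;  python3 - <<'E'
from h import *
rel([.5625,-.2890,.1605],-26)
E
```

```text
time: 33.95
position: [0.5634, -0.2836, 0.1946]
orientation: [[0.423, 0.906, -0.003], [0.906, -0.423, 0.002], [0.0, -0.003, -1.0]]
contact_force: [0.3, 0.5, -1.8]
finger_gap: 0.0371
grip_force: 87.5
shift [-5.3  1.6 34.1] turn [-0.2 -0.   1. ] [   0.    -0.3 -179. ] q [ 0.36  0.49  0.04  1.63 -0.02  1.03 -0.04]
```

```bash
python3 -m inch '0 0 1 -5 1 15 25;0 0 1 -5 1 28 25;0 0 1 -5 1 33 25;0 0 1 -5 1 33 25;0 0 1 -5 1 33 25' 85;  python3 -m inch '0 0 0 0 0 1.5 25;0 0 0 0 0 1.5 25;0 0 0 0 0 1.5 25' 85;  python3 -m inch '0 0 0 0 0 1.5 25;0 0 0 0 0 1.5 25;0 0 0 0 0 1.5 25' 85;
```

```text
time: 34.45
position: [0.5629, -0.29, 0.1632]
orientation: [[0.441, 0.898, -0.0], [0.898, -0.441, 0.0], [0.0, -0.0, -1.0]]
contact_force: [-0.1, -0.9, -2.6]
finger_gap: 0.037
grip_force: 87.3
time: 34.75
position: [0.563, -0.2902, 0.1621]
orientation: [[0.441, 0.898, 0.0], [0.898, -0.441, -0.0], [0.0, 0.0, -1.0]]
contact_force: [0.7, 0.5, -1.7]
finger_gap: 0.037
grip_force: 87.3
time: 35.05
position: [0.5629, -0.2902, 0.1603]
orientation: [[0.441, 0.898, 0.0], [0.898, -0.441, 0.0], [0.0, 0.0, -1.0]]
contact_force: [-0.7, -0.3, -2.2]
finger_gap: 0.0369
grip_force: 87.3
```

```bash
python3 -m inch '0 0 0 0 0 1.5 25;0 0 0 0 0 1.5 25;0 0 0 0 0 1.5 25' 85;  python3 -m inch '0 0 0 0 0 1 25;0 0 0 0 0 1 25;0 0 0 0 0 1 25' 85
```

```text
time: 35.35
position: [0.563, -0.2902, 0.1594]
orientation: [[0.441, 0.897, 0.001], [0.897, -0.441, -0.0], [0.0, 0.001, -1.0]]
contact_force: [-1.7, 0.9, 5.5]
finger_gap: 0.037
grip_force: 88.5
time: 35.65
position: [0.563, -0.2902, 0.1586]
orientation: [[0.441, 0.897, 0.001], [0.897, -0.441, -0.0], [0.0, 0.001, -1.0]]
contact_force: [-2.2, 1.1, 6.1]
finger_gap: 0.037
grip_force: 88.6
```

```bash
python3 -m inch '0 0 0 0 0 0 65;0 0 0 0 0 0 65;0 0 0 0 0 0 65;0 0 0 0 0 0 65;0 0 0 0 0 -20 65;0 0 0 0 0 -60 65;0 0 0 0 0 -60 65' 60
python3 - <<'E'
from h import *
rel([.466,.3475,.21],-46)
E
```

```text
time: 36.35
position: [0.5654, -0.2913, 0.2229]
orientation: [[0.441, 0.897, 0.008], [0.897, -0.441, -0.003], [0.001, 0.008, -1.0]]
contact_force: [0.7, -1.6, 0.3]
finger_gap: 0.065
grip_force: 0.0
shift [ 529.4 -371.2   10.2] turn [ 0.5 -0.1 19.8] [   0.2    0.6 -160.2] q [ 0.36  0.47  0.04  1.59 -0.02  1.08 -0.04]
```

```bash
python3 -m inch '0 0 2 38 -27 8 65;0 0 4 76 -54 8 65;0 0 6 114 -81 8 65;0 0 8 152 -108 8 65;0 0 10 190 -135 8 65;0 0 12 228 -162 8 65;0 0 14 266 -189 8 65;0 0 16 304 -216 8 65;0 0 18 342 -243 8 65;0 0 20 380 -270 8 65' ; python3 -m inch '0 0 0 40 -30 0 65;0 0 0 80 -60 0 65;0 0 0 106 -100 0 65;0 0 0 106 -146 0 65;0 0 0 106 -146 0 65;0 0 0 106 -146 0 65;0 0 0 106 -146 0 65'; python3 - <<'E'
from h import *
rel([.466,.3475,.105],-46)
E
```

```text
time: 37.35
position: [0.4877, 0.1717, 0.2099]
orientation: [[0.723, 0.691, 0.001], [0.691, -0.723, 0.0], [0.001, 0.0, -1.0]]
contact_force: [0.6, -0.1, -0.5]
finger_gap: 0.0654
grip_force: 0.0
time: 38.05
position: [0.4642, 0.3476, 0.2097]
orientation: [[0.722, 0.692, 0.0], [0.692, -0.722, -0.001], [-0.0, 0.001, -1.0]]
contact_force: [0.4, 0.5, 0.4]
finger_gap: 0.0648
grip_force: 0.0
shift [  1.3   1.2 104.7] turn [ 0.   0.  -0.2] [ 0.000e+00 -1.000e-01  1.798e+02] q [-0.67  0.4  -0.09  1.73  0.04  1.01 -1.58]
```

```bash
python3 -m inch '0 0 0 1 1 40 65;0 0 0 1 1 80 65;0 0 0 1 1 105 65;0 0 0 1 1 105 65;0 0 0 1 1 105 25;0 0 0 1 1 105 25;0 0 0 1 1 105 25;0 0 0 1 1 105 25;0 0 0 1 1 105 25;0 0 0 1 1 105 25' 70;  python3 -m inch '0 0 0 0 0 2 25;0 0 0 0 0 4 25;0 0 0 0 0 4.5 25;0 0 0 0 0 4.5 25' 70; python3 -c "
from h import *
print(env.observe()['wrist_torque'])"
```

```text
time: 39.05
position: [0.4661, 0.3489, 0.1059]
orientation: [[0.722, 0.692, 0.002], [0.692, -0.722, 0.001], [0.003, 0.001, -1.0]]
contact_force: [2.8, -2.8, 7.3]
finger_gap: 0.0371
grip_force: 69.8
time: 39.45
position: [0.4671, 0.3498, 0.105]
orientation: [[0.722, 0.692, 0.005], [0.692, -0.722, 0.004], [0.006, 0.001, -1.0]]
contact_force: [-5.4, -8.4, 42.2]
finger_gap: 0.0374
grip_force: 73.8
[-2.0427712   1.09538533 -0.00567775]
```

```bash
python3 -m inch '0 0 -8 0 0 -0.5 25;0 0 -16 0 0 -0.5 25;0 0 -24 0 0 -0.5 25;0 0 -32 0 0 -0.5 25;0 0 -40 0 0 -0.5 25;0 0 -48 0 0 -0.5 25;0 0 -56 0 0 -0.5 25;0 0 -64 0 0 -0.5 25' 70;  python3 -c "
from h import *
print(env.observe()['wrist_torque'])"; python3 -m inch '0 0 -8 0 0 0 25;0 0 -16 0 0 0 25;0 0 -24 0 0 0 25;0 0 -32 0 0 0 25;0 0 -40 0 0 0 25;0 0 -48 0 0 0 25;0 0 -56 0 0 0 25' 70; python3 -c "
from h import *
s=env.observe();print(s['wrist_torque'],s['qpos'])"
```

```text
time: 40.25
position: [0.4661, 0.3495, 0.1032]
orientation: [[-0.311, 0.95, 0.003], [0.95, 0.311, 0.002], [0.001, 0.004, -1.0]]
contact_force: [-1.4, -3.7, 20.5]
finger_gap: 0.0374
grip_force: 71.6
[-0.97981449  0.47288877 -0.05332113]
time: 40.95
position: [0.4662, 0.3493, 0.1032]
orientation: [[-0.962, 0.274, 0.004], [0.274, 0.962, 0.001], [-0.003, 0.002, -1.0]]
contact_force: [-0.1, -4.5, 20.7]
finger_gap: 0.0376
grip_force: 71.5
[-1.33553035  0.26649506 -0.05286185] [-0.29623138  0.61317096 -0.637747    1.80112085  0.46405577  0.87793202
  0.14431859]
```

```bash
python3 -m inch '0 0 -8 0 0 0.5 25;0 0 -16 0 0 0.5 25;0 0 -24 0 0 0.5 25;0 0 -32 0 0 0.5 25;0 0 -40 0 0 0.5 25;0 0 -44 0 0 0.5 25;0 0 -44 0 0 0.5 25' 70; python3 -m inch '0 0 0 0 0 -6 25;0 0 0 0 0 -50 25;0 0 0 0 0 -95 25;0 0 0 0 0 -95 25;0 0 0 0 0 -95 25' 85; python3 - <<'E'
from h import *
rel([.5917,-.2277,.2],-26)
E
```

```text
time: 41.65
position: [0.4664, 0.3495, 0.1032]
orientation: [[-0.883, -0.469, 0.004], [-0.469, 0.883, 0.002], [-0.004, -0.0, -1.0]]
contact_force: [-0.7, -6.7, 26.6]
finger_gap: 0.0376
grip_force: 72.4
time: 42.15
position: [0.4649, 0.3489, 0.1958]
orientation: [[-0.884, -0.467, 0.001], [-0.467, 0.884, 0.001], [-0.001, 0.0, -1.0]]
contact_force: [-0.3, 0.4, -2.6]
finger_gap: 0.0373
grip_force: 85.9
shift [ 157.1 -569.1   -4.4] turn [1.000e-01 0.000e+00 1.438e+02] [ -0.    0.1 -36.2] q [-0.13  0.58 -0.9   1.7   0.5   1.11  0.88]
```

```bash
python3 -m inch '0 0 8 9 -32 0 25;0 0 16 18 -64 0 25;0 0 24 27 -96 0 25;0 0 32 36 -128 0 25;0 0 40 45 -160 0 25;0 0 48 54 -192 0 25;0 0 56 63 -224 0 25;0 0 64 72 -256 0 25;0 0 72 80 -288 0 25;0 0 80 89 -320 0 25' 85;  python3 - <<'E'
from h import *
rel([.5917,-.2277,.2],-26)
E
```

```text
time: 43.15
position: [0.5345, 0.0224, 0.1935]
orientation: [[-0.609, 0.793, -0.003], [0.793, 0.609, -0.0], [0.002, -0.003, -1.0]]
contact_force: [0.3, 0.4, -2.3]
finger_gap: 0.037
grip_force: 86.6
shift [-233.2 -106.9   -6.6] turn [-0.2  0.  63.5] [  -0.    -0.2 -116.5] q [ 0.28  0.41 -0.56  1.83  0.26  0.98  0.27]
```

```bash
python3 -m inch '0 0 8 -29 -13 0 25;0 0 16 -58 -26 0 25;0 0 24 -87 -39 0 25;0 0 32 -116 -52 0 25;0 0 40 -145 -65 0 25;0 0 48 -174 -79 0 25;0 0 56 -203 -93 0 25;0 0 63 -232 -107 0 25;0 0 63 -232 -107 0 25;0 0 63 -232 -107 0 25' 85;  python3 - <<'E'
from h import *
rel([.5917,-.2277,.1605],-26)
E
```

```text
time: 44.15
position: [0.592, -0.2253, 0.193]
orientation: [[0.426, 0.905, -0.004], [0.905, -0.426, 0.001], [-0.001, -0.004, -1.0]]
contact_force: [-0.1, 0.3, -1.9]
finger_gap: 0.0371
grip_force: 86.7
shift [-2.3  0.9 32.5] turn [-0.2  0.1  0.8] [-1.000e-01 -3.000e-01 -1.792e+02] q [ 0.43  0.51 -0.22  1.6   0.13  1.04 -0.27]
```

```bash
python3 -m inch '0 0 1 -2 1 15 25;0 0 1 -2 1 28 25;0 0 1 -2 1 32 25;0 0 1 -2 1 32 25;0 0 1 -2 1 32 25' 85;  python3 -m inch '0 0 0 0 0 2 25;0 0 0 0 0 2 25;0 0 0 0 0 2 25' 85;  python3 -m inch '0 0 0 0 0 1.5 25;0 0 0 0 0 1.5 25;0 0 0 0 0 1.5 25' 85;
```

```text
time: 44.65
position: [0.5935, -0.2266, 0.1633]
orientation: [[0.44, 0.898, -0.0], [0.898, -0.44, 0.0], [0.0, -0.0, -1.0]]
contact_force: [0.2, 0.4, -3.0]
finger_gap: 0.0374
grip_force: 86.8
time: 44.95
position: [0.5936, -0.227, 0.1616]
orientation: [[0.441, 0.897, 0.0], [0.897, -0.441, -0.0], [0.0, 0.0, -1.0]]
contact_force: [0.7, 0.3, -3.2]
finger_gap: 0.0373
grip_force: 86.8
time: 45.25
position: [0.5936, -0.2271, 0.1601]
orientation: [[0.441, 0.897, 0.001], [0.897, -0.441, -0.0], [0.0, 0.001, -1.0]]
contact_force: [-0.5, 0.3, -0.1]
finger_gap: 0.0377
grip_force: 87.0
```

```bash
python3 -m inch '0 0 0 0 0 1 25;0 0 0 0 0 1 25;0 0 0 0 0 1 65;0 0 0 0 0 1 65;0 0 0 0 0 1 65;0 0 0 0 0 1 65;0 0 0 0 0 -20 65;0 0 0 0 0 -60 65;0 0 0 0 0 -100 65;0 0 0 0 0 -100 65' 85; python3 -m inch '0 0 0 60 -60 0 65;0 0 0 60 -60 0 65;0 0 0 100 -100 0 65;0 0 0 140 -140 0 65;0 0 0 180 -180 0 65;0 0 0 180 -180 0 65;0 0 0 200 -200 0 65;0 0 0 200 -200 0 65'
python3 - <<'E'
from h import *
p,d=imaging.capture("top");W=cloud(d,imaging.get_calibration("top"))
cv2.imwrite("pics/t7.png",cv2.resize(p[130:270,280:440,::-1],None,fx=4,fy=4))
p2,_=imaging.capture("scene");cv2.imwrite("pics/s7.png",cv2.resize(p2[60:210,250:430,::-1],None,fx=4,fy=4,interpolation=cv2.INTER_CUBIC))
a=np.radians(63.8);u=np.array([np.cos(a),np.sin(a)]);v=np.array([-u[1],u[0]])
L=W[...,:2]-[.5474,-.3196];x=L@u;y=L@v
m=((W[...,2]>.158)&(W[...,2]<.178)&(abs(x)<.15)&(abs(y)<.07)).astype(np.uint8)
n,l,st,_=cv2.connectedComponentsWithStats(m)
for k in range(1,n):
    q=l==k
    if q.sum()>40:
        c,r=cv2.minEnclosingCircle(np.c_[x[q],y[q]].astype(np.float32)*1000);print(np.round(c,1),round(r,1),W[q][:,2].mean().round(4))
m=(W[...,2]>.044)&(W[...,2]<.06)&(abs(x)<.15)&(abs(y)<.035)
print(np.percentile(np.c_[x[m],y[m]],[1,99],axis=0).round(4))
E
```

```text
time: 46.25
position: [0.5962, -0.2275, 0.2658]
orientation: [[0.441, 0.897, 0.009], [0.897, -0.441, -0.003], [0.002, 0.009, -1.0]]
contact_force: [1.0, 0.2, 0.5]
finger_gap: 0.065
grip_force: 0.0
time: 47.05
position: [0.5008, 0.045, 0.2598]
orientation: [[0.436, 0.9, -0.0], [0.9, -0.436, 0.002], [0.001, -0.001, -1.0]]
contact_force: [0.5, 0.3, 0.2]
finger_gap: 0.0651
grip_force: 0.0
[102.6  -0.4] 19.8 0.1655
[32.3 -0.1] 19.6 0.1655
[-36.2  -2.1] 19.8 0.1653
[-105.2   -2.2] 19.8 0.1654
[[-0.1315 -0.0226]
 [ 0.1344  0.0243]]
```

View pics/t7.png

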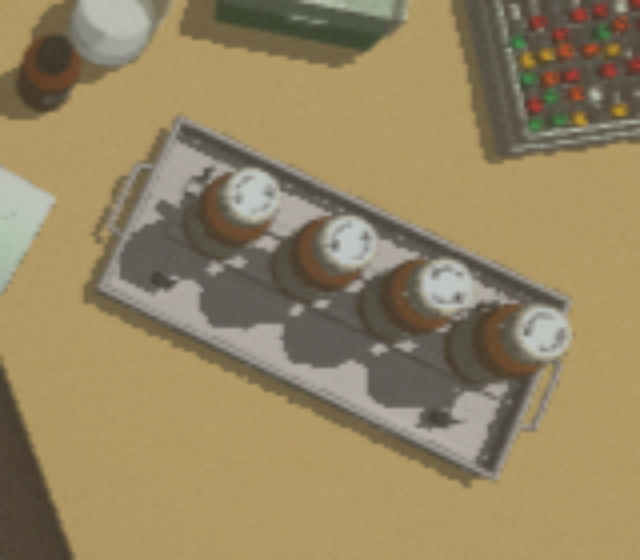

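View pics/s7.png

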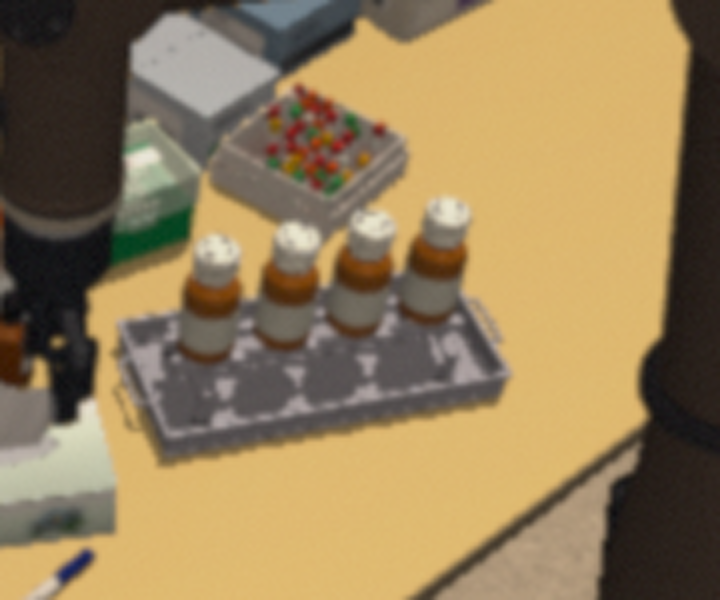

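All four bottles stand on the trivet: (240,210), (325,255), (410,295) and (495,340) in the top crop. They are within about 2 mm of the centre line, with cap tops level at 0.165, and the arm is clear. I'm handing in.

```bash
python3 -c "
from bench import env
print(env.job_done())"
```

```text
the job is handed in; nothing more can be done
None
```

I handed the job in at about 47 s. The trivet stands in the tray and all four white-capped amber bottles stand upright on it, within about 2 mm of its centre line. I turned each cap about 155–165° anticlockwise while pressed, which should leave the threads at least about 110° open. The turn of the threads is not confirmed, because the collar tabs were too small to see and the torque readings were noisy.

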